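# Set a film-casting knife to a feeler blade by the drag felt

### The arm

A 6-joint arm with a two-finger parallel gripper is mounted at the origin on the work surface. World frame = base frame: x ahead of the robot, y to its left, z up, the work surface at z = 0. Lengths are in mm, angles in rad, forces in N, time in s.
With the tool pointing down it reaches from about 425 to 925 mm from the base axis. Payload 12.5 kg.
Tool frame: the origin (TCP) lies midway between the tips of the shut fingers; the grasp point (between the pads) lies 19 mm behind it; y points along the fingers, x is the direction in which the jaws open and shut, and the axes are right-handed (so a half turn about y gives the same grasp; the last joint's range is limited). The gripper opens to 85 mm and grips with 20 to 120 N. Pads are 22 mm wide; open, the fingers measure 114 mm over their backs; the gripper's body (76 mm by 85 mm) begins 54 mm behind the grasp point. The pads swing forward as they close: fully open they stand 13 mm farther back than shut.
Start: joints at [-1.214, 0.491, 1.559, -0, 1.092, -0.106], TCP at [279.058, -559.26, 231.327] pointing down, gripper open.
Joint ranges: [-3.1, 3.1], [-0.84, 2.19], [0.05, 2.79], [-1.13, 4.28], [0.06, 2.93], [-2.69, 2.69]. Speed limits (rad/s): [2.22, 2.22, 2.79, 3.14, 3.14, 3.14].

### API

Orientations are given as a unit quaternion [x, y, z, w].
In Python, from cell import bot gives the robot as it stands.
- The arm moves only by the tool play_rows, never from a script. Its argument "motion" is a list of rows, each a list of 5 numbers: the opening, from 0 (shut) to 1 (fully open), then the shift along the tool's x, y, z in m, then the turn about the tool's y in rad. A call has exactly 10 rows; each row is the pose to reach, as a shift and turn from the pose commanded when the call began, along the tool's axes at that moment; what a row does not reach only later rows make up. A row lasts 1/8 s, in which the tool goes at most 62.5 mm and 10.7 degrees, less where a joint would pass 70% of its speed; a pose out of reach is approached as far as the arm can. A call with a gripper value outside its range is refused whole. The fingers move at their own pace and stop on an object; the grip force is fixed at half the most. Time passes only in rows, so rows that repeat a pose let the fingers close, or fill a call up. It gives the time, the measured TCP pose, the force and the opening at its end, in the units of the state.
- bot.read_state(): the state, without advancing time (a new reading comes with each control period).
- bot.snapshot(name): name is "scene" or "top" or "wrist"; returns a dict with "color" (420x560x3 uint8, red, green, blue), "vfov" (degrees; the focal length in pixels is half the picture's height over the tangent of half this angle, whatever the lens; pixels are square), "cx", "cy" (the principal point, pixels), "xyz" and "orientation" of the camera in the world. Camera axes: x right, y up, looking along -z (the intrinsics and any distortion apply to the point x, -y, -z); pixel columns grow to the right and rows downward; lengths in mm; the calibration is good to about 2 mm. A picture is of the moment at which its call begins. There is no depth.
- bot.close_job(): hands the job in, once; it reports no verdict.
The state is a dict: "clock": time; "qpos": joint angles; "joint_vel": joint speeds; "effort": joint torques, N m; "eef_pos": TCP position; "tool_rot": TCP orientation; "force": force on the tool from outside, world axes, zero at the start; "ft_torque": the same for the moment, N m; "opening": finger opening in mm.
Only numpy, scipy, OpenCV 4.12 (cv2) and the standard library are available. Lean on these libraries where they do the work, as an engineer would, in place of code of your own. Each camera call takes 0.05 s, during which the arm holds its last target. There are 200 camera calls.

### The job

Set the gap of the film-casting knife to the 4 mm feeler: slide the feeler flat over the glass under the knife until its tip stands out 3 to 5 cm on the far side, and lower the knife with its black knob (clockwise from above) until the blade is lightly nipped. Then, hands off the knife head, draw the feeler slowly out, making sure it slides with a light, definite drag (neither loose nor pinched), and lay it back flat on its rubber mat. Do not force the blade or press hard on the glass, and leave the other things alone.

Things in the scene. Friction and masses are not known exactly. Their poses are not given: they have to be found in the camera images.
- bed: casting bed, 340 x 170 x 30 mm: pale green glass plate on an aluminium frame, fixed on the desk. Origin at the centre of its underside, z up; the glass top is 30 mm above it. x runs along its length
- head: film-casting knife head, fixed on the glass: two aluminium cheeks (90 mm along x, 12 thick, 46 high, 120 mm clear between), a beam across them (34 mm along x, top 58 mm above the glass) and, hanging between the cheeks, an upright steel knife plate. Origin on the glass under the middle of the knife, x across the knife (the feeler goes in from the -x side, the robot's side), y along its edge, z up
- knife_edge (a point): middle of the knife's lower edge (knife 108 mm wide along y, 6 mm thick, edge 4 mm thick). It stands 4.6 to 7.2 mm above the glass at the start; the fit is finer than this reading, so the gap must be felt. The knife is sprung: once it rests on the blade it presses with about 1.5 N and yields upwards at 6 N per mm. Set right, it stands 2.8 to 4.2 mm above the bare glass
- knob_grip (a point): centre of the black knurled knob on the head, straight above the knife's middle, 38 mm diameter, 24 mm high, upright axis, 92 mm above the glass; the steel neck under it (28 mm diameter) ends 72 mm above the glass, all else by 70. Clockwise from above lowers the knife 1.6 mm per rad, anticlockwise raises it; it stays as left. This point does not turn
- feeler: feeler gauge as a whole, about 110 g, 32 mm high; origin on the underside of its blade, under the grip's centre; x runs along the blade to its tip, z up. The blade is held under the grip on two soft rubber mounts, on which it gives 1 mm up or down for 2.5 N. With the right fit the blade is nipped with 1 to 7 N and takes a pull of about 1.5 to 6 N to slide
- feeler_grip (a point): centre of the feeler's blue upright grip: 70 mm long (along x), 14 mm wide (y), 24 mm high, from 8 to 32 mm above the underside of the blade (this point: 20 mm above it)
- feeler_tip (a point): tip of the feeler's steel blade, 155 mm ahead of the grip's centre, 2 mm above the underside. The blade is a flat strip 16 mm wide and 4 mm thick that runs from the grip's back end (35 mm behind its centre) to the tip; its last 9 mm are thinned to 2.4 mm
- mat: black rubber mat for the feeler, 240 x 120 x 6 mm, fixed; origin at the centre of its underside, x along its length. At the start the feeler lies on it about lengthwise
- solvent: amber bottle, 64 mm diameter, 150 mm high, to be left alone
- pigment_jar: ochre jar, 60 mm diameter, 65 mm high, to be left alone
- beaker: clear beaker, 70 mm diameter, 85 mm high, to be left alone
- specimen: black round mounted specimen, 32 mm diameter, 18 mm high, to be left alone
- spatula: spatula with wooden handle, 200 mm long, to be left alone
- screwdriver: red screwdriver, 170 mm long, to be left alone
There are look-alikes about, which are no part of the job. What is shaped like the feeler but purple or yellow is not meant.

How it is judged:
By the outcome, as a careful person would: the job done as asked, in the order asked, and still so for the second after the job is handed in, with the robot touching nothing.
It also fails if it takes over 72 s, if anything falls off the work surface, if the arm or the gripper's body presses on something with over 40 N, if the wrist force passes 120 N, or if a joint passes its speed limit or range.

## Working session

There is one attempt and no reset: what is moved stays moved. The work goes in short steps, Python scripts to look and compute and a tool call to move; the robot and the scene stay as the last step left them, time stands still between calls to the robot, and variables do not carry over. Pictures are saved under pics/ and viewed, about 8 in all and at most 12, crops included, and the job is handed in when it is done.

Besides the shell and the picture viewer there is one more tool, called as name([rows], argument=value, ...), one row to a line, values as JSON. play_rows: Moves the arm, as the interface text tells. Its arguments: {"type":"object","properties":{"motion":{"type":"array"}},"required":["motion"]}

```bash
ls; mkdir -p pics; python3 - <<'E'
from cell import bot
import cv2
for n in ("scene","top"):
    s=bot.snapshot(n); cv2.imwrite(f"pics/{n}0.png",cv2.resize(s["color"][:,:,::-1],None,fx=1.4,fy=1.4,interpolation=cv2.INTER_CUBIC)); print({k:v for k,v in s.items() if k!="color"})
print(bot.read_state())
E
```

```text
pics
{'vfov': 44.7108744292245, 'cx': 276.56802441306826, 'cy': 215.32816390521532, 'xyz': array([1326.84741168, -525.26740455, 1291.22057755]), 'orientation': array([0.30257124, 0.15794762, 0.43231707, 0.83462875])}
{'vfov': 52.50816427285837, 'cx': 276.26169687598946, 'cy': 214.09237795814133, 'xyz': array([ 411.87352444,   37.37577897, 1420.61080387]), 'orientation': array([ 0.02919051, -0.03082301, -0.69675402,  0.71605286])}
{'clock': 0.1, 'qpos': array([-1.21360930e+00,  4.91464477e-01,  1.55937535e+00,  2.73844903e-06,
        1.09171511e+00, -1.05597249e-01]), 'joint_vel': array([ 0.00020378, -0.00160994,  0.0002152 ,  0.00040753, -0.00287485,
       -0.0002752 ]), 'effort': array([ 2.36426073e-03, -6.19446874e+01, -2.62025946e+01, -1.16115307e-04,
        2.91875745e-03,  2.06695341e-05]), 'eef_pos': array([ 278.97896352, -559.06137678,  230.81233547]), 'tool_rot': array([-0.60113096,  0.37227631, -0.37173966,  0.60154929]), 'force': array([ 1.01049322, -0.92194377,  0.71986018]), 'ft_torque': array([-0.0110478 ,  0.017787  ,  0.00796269]), 'opening': 85.39592217183552}
```

View pics/top0.png

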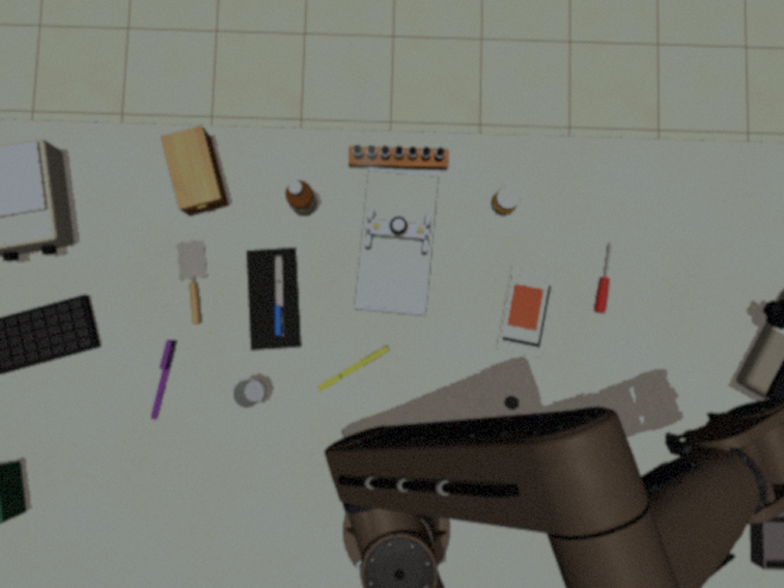

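View pics/scene0.png

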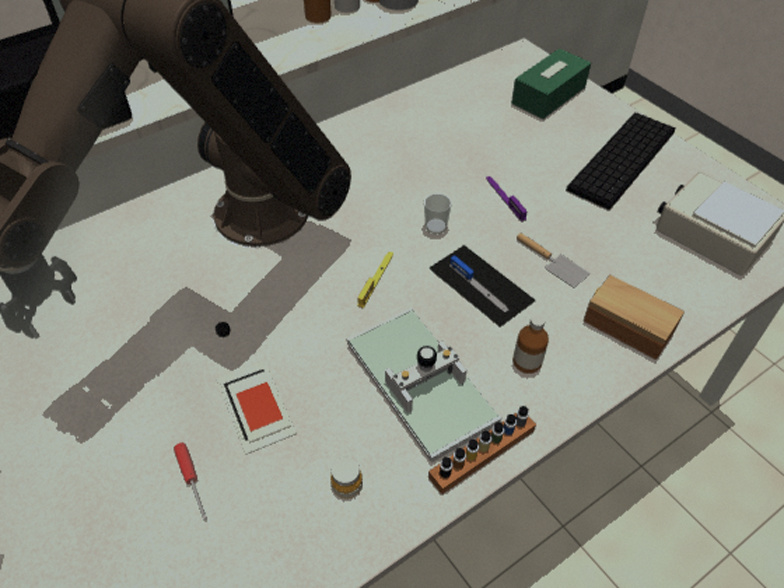

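The top picture shows the blue feeler on the black mat at (278,300), with its grip at (278,320). The knife head's knob is at (398,226), and the bed corners are (370,168), (438,176), (426,315) and (355,306). Look-alikes: purple at (163,378) and yellow at (354,368). I choose the blue one on the black mat.

```bash
cat > h.py <<'E'
import numpy as np, cv2
from scipy.spatial.transform import Rotation as R
from scipy.optimize import least_squares
from cell import bot
def f_of(s): return 210/np.tan(np.radians(s["vfov"])/2)
def ray(s,u,v):
    f=f_of(s); d=R.from_quat(s["orientation"]).apply([(u-s["cx"])/f,-(v-s["cy"])/f,-1]); return np.array(s["xyz"]),d
def onz(s,uv,z):
    c,d=ray(s,*uv); return c+d*(z-c[2])/d[2]
def proj(s,p):
    q=R.from_quat(s["orientation"]).inv().apply(np.atleast_2d(p)-s["xyz"]); f=f_of(s)
    return np.c_[s["cx"]-f*q[:,0]/q[:,2], s["cy"]+f*q[:,1]/q[:,2]]
def tri(obs):
    A=np.zeros((3,3));b=np.zeros(3)
    for s,uv in obs:
        c,d=ray(s,*uv); d=d/np.linalg.norm(d); P=np.eye(3)-np.outer(d,d); A+=P;b+=P@c
    return np.linalg.solve(A,b)
def crop(s,name,x0,y0,w,h,k):
    cv2.imwrite(f"pics/{name}.png",cv2.resize(s["color"][y0:y0+h,x0:x0+w,::-1],None,fx=k,fy=k,interpolation=cv2.INTER_CUBIC))
E
python3 - <<'E'
from h import *
T=bot.snapshot("top");S=bot.snapshot("scene")
def blob(s,m,box):
    x,y,w,h=box; k=np.zeros(m.shape,np.uint8); k[y:y+h,x:x+w]=m[y:y+h,x:x+w]
    n,l,st,c=cv2.connectedComponentsWithStats(k); i=1+np.argmax(st[1:,4]); p=np.argwhere(l==i)[:,::-1].astype(np.float32); return p,c[i]
def blue(s):
    c=s["color"].astype(int); return ((c[:,:,2]>c[:,:,0]+35)).astype(np.uint8)
pt,ct=blob(T,blue(T),(170,170,60,90)); ps,cs=blob(S,blue(S),(300,170,60,50))
print("blue",len(pt),ct,len(ps),cs,"tri",tri([(T,ct),(S,cs)]),"z38:",onz(T,ct,38),onz(S,cs,30), cv2.minAreaRect(pt))
dk=lambda s:(s["color"].max(2)<60).astype(np.uint8)
pm,_=blob(T,(T["color"].max(2)<150).astype(np.uint8),(165,165,60,95))
r=cv2.minAreaRect(pm); print("mat",[onz(T,p,6)[:2].round(1) for p in cv2.boxPoints(r)],onz(T,r[0],6))
u=lambda x,y:((x+.5)/1.4-.5,(y+.5)/1.4-.5)
print("bed",[onz(T,u(*p),30)[:2].round(1) for p in [(370,168),(438,176),(426,315),(355,306)]])
print("knob",onz(T,u(398,225),134),tri([(T,u(398,225)),(S,u(427,353))]))
crop(T,"c1",165,95,160,160,4.9); crop(S,"c2",240,170,160,160,4.9)
im=np.hstack([cv2.imread("pics/c1.png")[::1,:400*2][:600],]); 
a=cv2.resize(cv2.imread("pics/c1.png"),(400,400));b=cv2.resize(cv2.imread("pics/c2.png"),(400,400)); cv2.imwrite("pics/c12.png",np.hstack([a,b]))
E
```

```text
blue 110 [197.98181818 228.7       ] 99 [330.28282828 189.96969697] tri [475.97303339 291.06393854  29.75043409] z38: [474.99481164 288.61460346  38.        ] [476.60369814 291.94266077  30.        ] ((198.0, 229.0), (22.0, 4.0), 90.0)
mat [array([687.7, 414.5]), array([693.2, 216.1]), array([378.7, 204.3]), array([373.4, 398.9])] [531.80611272 308.40607152   6.        ]
bed [array([845. ,  84.8]), array([830. , -77.8]), array([497.4, -56.4]), array([514. , 110.1])]
knob [686.67811772  16.21382578 134.        ] [687.64660515  17.39561354 133.17229953]
```

View pics/c12.png

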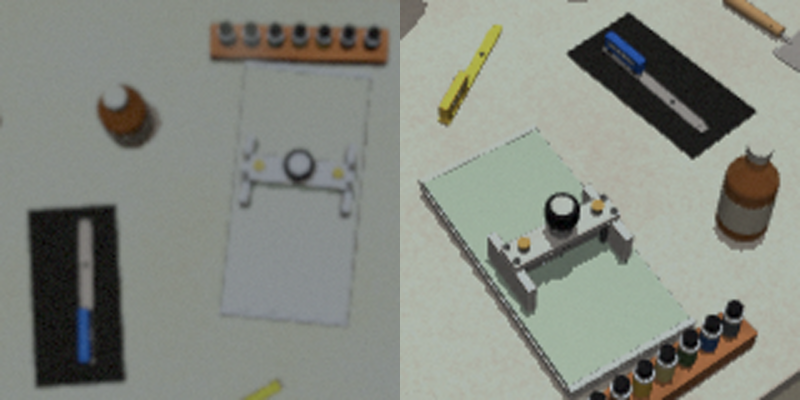

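The crop confirms it: a blue grip with a grey blade on the black mat (tip towards +x), and the knob is centred on the head. The triangulated heights of 133 and 30 mm agree with the sizes given.

```bash
cat >> h.py <<'E'
def plan(p,axis=None,st=None):
    """shift (m, tool axes) to world p, and turn about tool y to bring tool x along +-axis (world xy angle)"""
    st=st or bot.read_state(); r=R.from_quat(st["tool_rot"]); sh=r.inv().apply(np.array(p)-st["eef_pos"])/1000
    x=r.apply([1,0,0]); a=np.arctan2(x[1],x[0]); t=None
    if axis is not None:
        t=-((axis-a+np.pi/2)%np.pi-np.pi/2)   # tool y is down: + turn = clockwise from above
    return sh.round(4),t,round(a,4)
E
python3 - <<'E'
from h import *
st=bot.read_state();r=R.from_quat(st["tool_rot"]);print("tool axes\n",r.as_matrix().round(4))
T=bot.snapshot("top")
u=lambda x,y:(165+x/2.5,95+y/2.5)
tip=onz(T,u(86,219),8);back=onz(T,u(84,362),38);print("tip",tip,"back",back)
print(plan([600,-200,250]),plan([500,290,250]))
print("after turn to feeler jaws along y:",plan([500,290,250],np.pi/2))
W=bot.snapshot("wrist");print({k:v for k,v in W.items() if k!="color"}); print(r.inv().apply(W["xyz"]-st["eef_pos"]), (r.inv()*R.from_quat(W["orientation"])).as_matrix().round(3))
E
```

```text
tool axes
 [[ 4.465e-01 -2.000e-04  8.948e-01]
 [-8.948e-01  6.000e-04  4.465e-01]
 [-6.000e-04 -1.000e+00  1.000e-04]]
tip [630.85845858 295.92359335   8.        ] back [439.0845133  285.07524086  38.        ]
(array([-0.1781, -0.0188,  0.4476]), None, np.float64(-1.1079)) (array([-0.6612, -0.0186,  0.5769]), None, np.float64(-1.1079))
after turn to feeler jaws along y: (array([-0.6612, -0.0186,  0.5769]), np.float64(0.46284893921886905), np.float64(-1.1079))
{'vfov': 67.2211781356743, 'cx': 277.9607228258716, 'cy': 205.2890618844255, 'xyz': array([ 348.70346325, -525.2728689 ,  373.27085491]), 'orientation': array([-0.13025199,  0.08043491, -0.5198068 ,  0.84045555])}
[   0.72539235 -142.30295352   77.47603657] [[ 1.     0.    -0.001]
 [-0.001  0.303 -0.953]
 [ 0.     0.953  0.303]]
```

play_rows([
  [1,-0.178,-0.019,0.448,-1.34],
  [1,-0.178,-0.019,0.448,-1.34],
  [1,-0.178,-0.019,0.448,-1.34],
  [1,-0.178,-0.019,0.448,-1.34],
  [1,-0.178,-0.019,0.448,-1.34],
  [1,-0.178,-0.019,0.448,-1.34],
  [1,-0.178,-0.019,0.448,-1.34],
  [1,-0.178,-0.019,0.448,-1.34],
  [1,-0.178,-0.019,0.448,-1.34],
  [1,-0.178,-0.019,0.448,-1.34],
])

```text
clock: 1.55
eef_pos: [600.2, -200.1, 250.1]
tool_rot: [0.702, 0.082, -0.082, -0.702]
force: [0.1, -0.6, 0.5]
opening: 85.5
```

```bash
python3 - <<'E'
from h import *
st=bot.read_state();print(st["clock"],st["eef_pos"],st["qpos"]);print(plan([475,290,250],np.pi/2))
E
```

```text
1.55 [ 600.15105929 -200.12683262  250.07550223] [-4.26091962e-01  4.85212660e-01  1.51553665e+00 -3.50983990e-04
  1.14124826e+00 -6.58039220e-01]
(array([-9.100e-03,  1.000e-04,  5.058e-01]), np.float64(-1.3387028352870254), np.float64(0.2321))
```

play_rows([
  [1,-0.009,0,0.506,-1.3],
  [1,-0.009,0,0.506,-1.3],
  [1,-0.009,0,0.506,-1.3],
  [1,-0.009,0,0.506,-1.3],
  [1,-0.009,0,0.506,-1.3],
  [1,-0.009,0,0.506,-1.3],
  [1,-0.009,0,0.506,-1.3],
  [1,-0.009,0,0.506,-1.3],
  [1,-0.009,0,0.506,-1.3],
  [1,-0.009,0,0.506,-1.3],
])

```text
clock: 2.8
eef_pos: [475.5, 289.5, 250.2]
tool_rot: [0.51, 0.49, -0.49, -0.51]
force: [-0.2, -0.9, 0.5]
opening: 85.4
```

```bash
python3 - <<'E'
from h import *
st=bot.read_state();print(st["clock"],st["eef_pos"],st["qpos"])
s=bot.snapshot("wrist"); import pickle; pickle.dump(s,open("w1.pkl","wb")); cv2.imwrite("pics/w1.png",s["color"][:,:,::-1])
c=s["color"].astype(int); m=(c[:,:,2]>c[:,:,0]+35).astype(np.uint8)
n,l,q,ce=cv2.connectedComponentsWithStats(m); i=1+np.argmax(q[1:,4]); print(q[i],ce[i],onz(s,ce[i],30))
print(cv2.boxPoints(cv2.minAreaRect(np.argwhere(l==i)[:,::-1].astype(np.float32))))
print("expected proj grip top corners", proj(s,[[475-35,288,38],[475+35,291,38],[630,296,8]]))
E
```

```text
2.8 [475.53219483 289.53289319 250.24788669] [ 4.28440520e-01  3.74427320e-01  1.70382689e+00 -4.38376099e-04
  1.06349437e+00 -1.10281795e+00]
[269 142  18  62 717] [277.75174338 172.30962343] [473.51593162 288.52964125  30.        ]
[[268.5612  142.90417]
 [280.67215 141.60657]
 [287.1564  202.1261 ]
 [275.04544 203.4237 ]]
expected proj grip top corners [[276.08125361 144.08996028]
 [281.05834454 204.12434797]
 [287.60926608 280.16557677]]
```

View pics/w1.png

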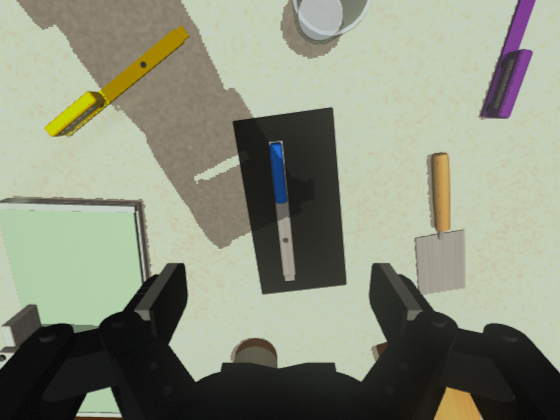

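The wrist view has the feeler on the mat: blue grip from (275,143) to (282,202), blade tip near (290,280).

```bash
python3 - <<'E'
from h import *
import pickle
s=pickle.load(open("w1.pkl","rb"))
a=onz(s,(274.6,142.3),38);b=onz(s,(281.3,202.8),38);t=onz(s,(290,280.5),10)
print(a,b,t,np.linalg.norm((b-a)[:2]),np.linalg.norm((t-(a+b)/2)[:2]))
for p in ((a,b),(a,t),((a+b)/2,t)): print(np.arctan2(*(p[1]-p[0])[1::-1]))
print("mat",[onz(s,p,6).round(1)[:2] for p in [(234,121),(332,108),(346,284),(263,293)]])
c=(a+b)/2; print(c); print(plan([c[0],c[1],60],np.pi/2))
E
```

```text
[437.978229   286.44109878  38.        ] [508.38029219 291.34250918  38.        ] [629.44275667 299.24957741  10.        ] 70.57247569031922 156.6063973080721
0.06950810979371287
0.06679787022538893
0.06618720521722517
mat [array([414.9, 239. ]), array([404.7, 354.7]), array([640.4, 377.3]), array([650.4, 260.8])]
[473.17926059 288.89180398  38.        ]
(array([-0.0002,  0.1903,  0.0026]), np.float64(-0.040255230410060294), np.float64(1.5305))
```

play_rows([
  [1,-0.0005,0.06,0.0015,-0.107],
  [1,-0.0005,0.12,0.0015,-0.107],
  [1,-0.0005,0.18,0.0015,-0.107],
  [1,-0.0005,0.22,0.0015,-0.107],
  [1,-0.0005,0.2375,0.0015,-0.107],
  [1,-0.0005,0.2375,0.0015,-0.107],
  [0,-0.0005,0.2375,0.0015,-0.107],
  [0,-0.0005,0.2375,0.0015,-0.107],
  [0,-0.0005,0.2375,0.0015,-0.107],
  [0,-0.0005,0.2375,0.0015,-0.107],
])

```text
clock: 4.1
eef_pos: [473.9, 290.1, 13.2]
tool_rot: [0.483, 0.517, -0.517, -0.483]
force: [0.1, 0.3, 0.8]
opening: 12.4
```

play_rows([
  [0,0,0,0,0],
  [0,0,0,0,0],
  [0,0,0,0,0],
  [0,0,-0.01,0,0],
  [0,0,-0.03,0,0],
  [0,0,-0.06,0,0],
  [0,0,-0.09,0,0],
  [0,0,-0.12,0,0],
  [0,0,-0.12,0,0],
  [0,0,-0.12,0,0],
])

```text
clock: 5.35
eef_pos: [473.4, 289.7, 132.3]
tool_rot: [-0.483, -0.516, 0.517, 0.483]
force: [-0.6, 0.4, -1.2]
opening: 13.1
```

```bash
python3 - <<'E'
from h import *
st=bot.read_state();print(st["clock"],st["eef_pos"],st["qpos"],st["force"],st["opening"])
T=bot.snapshot("top");S=bot.snapshot("scene");W=bot.snapshot("wrist")
import pickle; pickle.dump((T,S,W,st),open("s2.pkl","wb"))
cv2.imwrite("pics/w2.png",np.hstack([W["color"][:,:,::-1][:,80:480], cv2.resize(S["color"][160:300,230:363,::-1],(399,420))]))
E
```

```text
5.35 [473.37304066 289.71041565 132.25318458] [ 4.30231528e-01  5.15845861e-01  1.83495752e+00 -1.43937721e-04
  7.91793283e-01 -1.20864303e+00] [-0.56125962  0.44405945 -1.20812366] 13.123376701836147
```

View pics/w2.png

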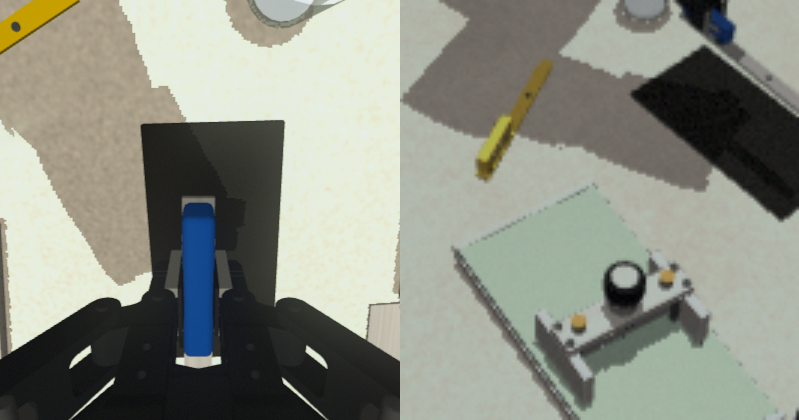

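The feeler is held straight between the pads, with opening 13 mm. Next I'll refine the head's position and yaw.

```bash
python3 - <<'E'
from h import *
import pickle
T,S,W,st=pickle.load(open("s2.pkl","rb"))
def yel(s,box):
    x,y,w,h=box; c=s["color"][y:y+h,x:x+w].astype(int); m=((c[:,:,0]>c[:,:,2]+45)).astype(np.uint8)
    n,l,q,ce=cv2.connectedComponentsWithStats(m); o=np.argsort(-q[1:,4])[:3]+1; return [(q[i,4],ce[i]+[x,y]) for i in o]
ty=yel(T,(255,145,60,40)); sy=yel(S,(270,235,70,45)); print(ty,sy)
ty=sorted([p for _,p in ty[:2]],key=lambda p:p[0]); sy=sorted([p for _,p in sy[:2]],key=lambda p:-p[0])
P=[tri([(T,a),(S,b)]) for a,b in zip(ty,sy)]; print(P, "mid",(P[0]+P[1])/2)
d=P[0]-P[1]; print("yaw",np.arctan2(d[1],d[0])-np.pi/2, np.linalg.norm(d))
Q=[onz(T,a,P[0][2]) for a in ty]; d=Q[0]-Q[1]; print("yawT",np.arctan2(d[1],d[0])-np.pi/2)
# knob centroid: dark in both
for s,b in ((T,(274,150,22,22)),(S,(295,244,20,24))):
    x,y,w,h=b; print(s["color"][y:y+h,x:x+w].max(2)[::2,::2])
E
```

```text
[(np.int32(6), array([299.83333333, 163.83333333])), (np.int32(5), array([268.2, 160.6]))] [(np.int32(18), array([318.77777778, 251.5       ])), (np.int32(18), array([289.22222222, 266.5       ]))]
[array([692.42459126,  66.3375594 , 101.94599562]), array([685.02086046, -33.19617707, 101.55695455])] mid [688.72272586  16.57069117 101.75147509]
yaw -0.07424739854895046 99.80947489628049
yawT -0.07540888515451005
[[140 139 139 139 139 140 140 140 139 140 138]
 [139 138 137 140 135 139 140 140 138 139 141]
 [138 139 139 135 113 109 111 129 139 139 140]
 [131 138 134  94  90 116 104  87 135 139 140]
 [143 141 114  87 137 143 145 107  99 130 132]
 [145 143  95 103 145 146 145 122  68 136 143]
 [145 142 100  86 136 143 141  94  68 138 145]
 [143 144 127  53  84 114  85  41  97 143 146]
 [140 141 139  92  42  29  41  77 127 147 145]
 [ 93  94 104 109  74  66  87 120 133 142 139]
 [117 120 123 115 119 108  98  98 103 100  94]]
[[178 178 178 176 177 178 180 177 176 132]
 [178 179 179 180 169 164 173 177 177  81]
 [177 179 168  36  94 100  70 121 178  79]
 [179 179  41 180 181 183 186  71 165  81]
 [177 173  22 180 185 184 185 102  32 186]
 [178 137  23 123 185 185 176  45  23 186]
 [180 144   5  17  25  38  20  20  49 187]
 [180 177  12  11   7   8  11  10 144 185]
 [180 184  63  12  13   6   8  28 181 184]
 [183 113  86  65  40  36  34  90 182 170]
 [181 183 109  83  62  65  77 105  84  73]
 [186 187 129 108 110 104  82  67  55  60]]
```

```bash
python3 - <<'E'
from h import *
print(plan([493.5,30.9,132],np.pi/2-0.073))
E
```

```text
(array([-2.596e-01, -1.000e-04, -2.400e-03]), np.float64(0.14120615053515695), np.float64(1.639))
```

play_rows([
  [0,-0.03,0,0,0.03],
  [0,-0.08,0,-0.001,0.06],
  [0,-0.13,0,-0.001,0.1],
  [0,-0.18,0,-0.002,0.141],
  [0,-0.23,0,-0.0024,0.141],
  [0,-0.2596,0,-0.0024,0.141],
  [0,-0.2596,0.03,-0.0024,0.141],
  [0,-0.2596,0.06,-0.0024,0.141],
  [0,-0.2596,0.08,-0.0024,0.141],
  [0,-0.2596,0.085,-0.0024,0.141],
])

```text
clock: 6.75
eef_pos: [493.2, 31.1, 46.3]
tool_rot: [-0.517, -0.481, 0.482, 0.519]
force: [-0.1, -0.4, -1.9]
opening: 12.8
```

```bash
python3 - <<'E'
from h import *
st=bot.read_state();print(st["clock"],st["eef_pos"],st["force"],st["ft_torque"])
print(plan([493.5,30.9,38],np.pi/2-0.073))
S=bot.snapshot("scene"); crop(S,"s3",230,190,160,120,5)
E
```

```text
6.75 [493.1769188   31.09844569  46.2550008 ] [-0.07243737 -0.35678831 -1.8935466 ] [ 0.03842814 -0.0294583   0.05719267]
(array([-0.0002,  0.0083, -0.0004]), np.float64(0.00010905507717362539), np.float64(1.4979))
```

View pics/s3.png

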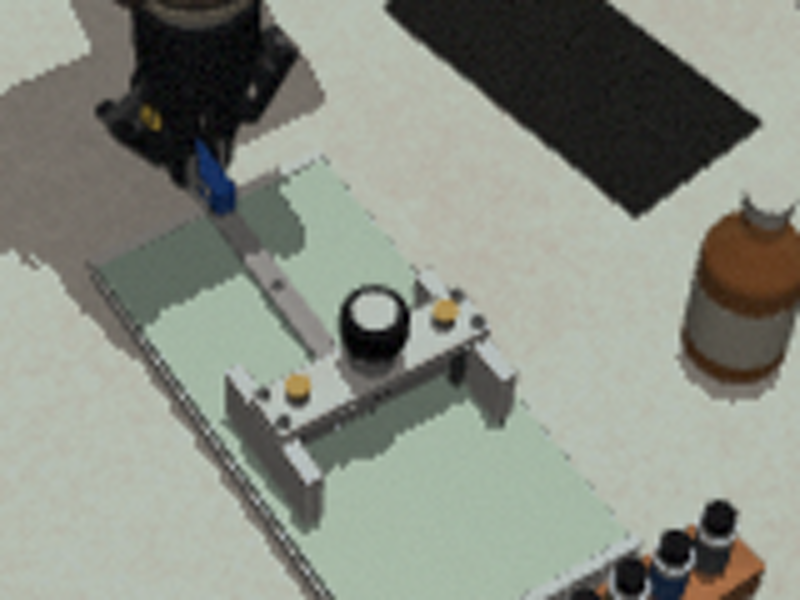

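The feeler lies centred between the cheeks and is in line with the head, its tip just short of the beam at (320,345). Next I lower it to contact.

play_rows([
  [0,0,0.002,0,0],
  [0,0,0.004,0,0],
  [0,0,0.006,0,0],
  [0,0,0.0075,0,0],
  [0,0,0.0085,0,0],
  [0,0,0.009,0,0],
  [0,0,0.009,0,0],
  [0,0,0.009,0,0],
  [0,0,0.009,0,0],
  [0,0,0.009,0,0],
])

```text
clock: 8.05
eef_pos: [493.9, 31.1, 38.8]
tool_rot: [0.518, 0.481, -0.481, -0.518]
force: [0.0, -0.4, -1.1]
opening: 13.0
```

```bash
cat > f.py <<'E'
from h import *
def avg(n=6):
    L=[bot.read_state() for _ in range(n)]
    st=L[-1]; print(round(st["clock"],2),st["eef_pos"].round(2),"F",np.mean([s["force"] for s in L],0).round(2),np.std([s["force"] for s in L],0).round(2),"T",np.mean([s["ft_torque"] for s in L],0).round(3),"open",round(st["opening"],1),"q6",round(st["qpos"][5],3))
    return st
if __name__=="__main__": avg()
E
python3 f.py
```

```text
8.05 [493.95  31.11  38.8 ] F [ 0.04 -0.41 -1.08] [0. 0. 0.] T [0.029 0.064 0.032] open 13.0 q6 -1.568
```

play_rows([
  [0,0,0.0005,0,0],
  [0,0,0.001,0,0],
  [0,0,0.0015,0,0],
  [0,0,0.002,0,0],
  [0,0,0.002,0,0],
  [0,0,0.002,0,0],
  [0,0,0.002,0,0],
  [0,0,0.002,0,0],
  [0,0,0.002,0,0],
  [0,0,0.002,0,0],
])

```text
clock: 9.3
eef_pos: [494.0, 31.1, 36.8]
tool_rot: [0.518, 0.481, -0.481, -0.518]
force: [-0.7, -0.6, 1.8]
opening: 12.7
```

```bash
python3 f.py
```

```text
9.3 [493.96  31.1   36.79] F [-0.65 -0.57  1.82] [0. 0. 0.] T [-0.035  0.138  0.074] open 12.7 q6 -1.568
```

play_rows([
  [0,0,-0.0007,0,0],
  [0,0,-0.0007,-0.01,0],
  [0,0,-0.0007,-0.02,0],
  [0,0,-0.0007,-0.03,0],
  [0,0,-0.0007,-0.04,0],
  [0,0,-0.0007,-0.05,0],
  [0,0,-0.0007,-0.06,0],
  [0,0,-0.0007,-0.07,0],
  [0,0,-0.0007,-0.078,0],
  [0,0,-0.0007,-0.082,0],
])

```text
clock: 10.55
eef_pos: [576.2, 25.1, 37.4]
tool_rot: [0.518, 0.481, -0.481, -0.518]
force: [-0.3, -0.4, 0.2]
opening: 12.7
```

```bash
python3 - <<'E'
from f import *
avg(); S=bot.snapshot("scene"); crop(S,"s4",260,220,100,75,8)
for x in (30,40,43,50): print(x,((proj(S,[688+.9973*x,16.7-.0729*x,33])[0]-[260,220]+.5)*8-.5).round())
avg()
E
```

```text
10.55 [576.16  25.1   37.43] F [-0.26 -0.39  0.22] [0. 0. 0.] T [0.06  0.108 0.024] open 12.7 q6 -1.569
30 [391. 481.]
40 [407. 501.]
43 [411. 507.]
50 [422. 521.]
10.6 [576.4   25.07  37.44] F [ 0.54 -0.8  -0.65] [0. 0. 0.] T [ 0.018 -0.156  0.021] open 12.7 q6 -1.569
```

View pics/s4.png

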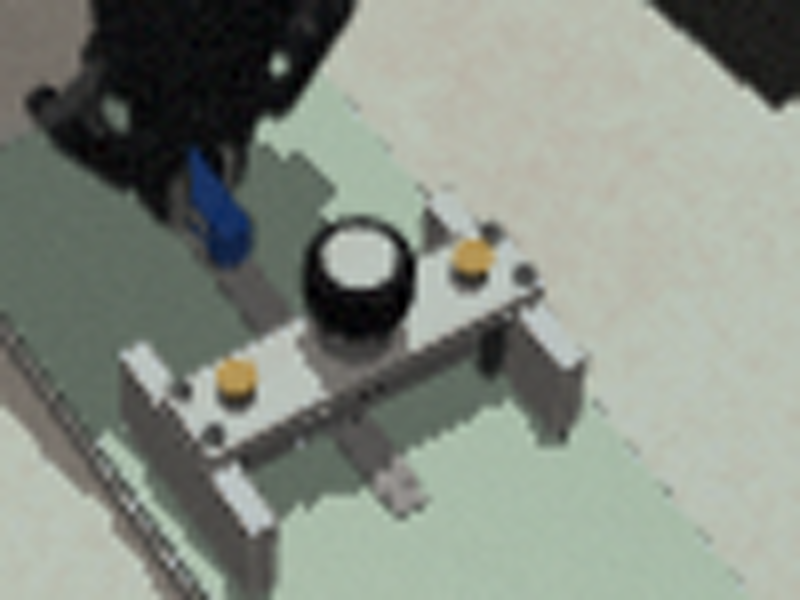

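The tip stands out at (405,500) in the crop, which matches about 42 mm beyond the knife. Now I release it and go to the knob.

play_rows([
  [1,0,0,0,0],
  [1,0,0,0,0],
  [1,0,0,0,0],
  [1,0,0,0,0],
  [1,0,0,0,0],
  [1,0,-0.03,0,0],
  [1,0,-0.075,0,0],
  [1,0,-0.12,0,0],
  [1,0,-0.12,-0.04,0],
  [1,0,-0.12,-0.08,0],
])

```text
clock: 11.85
eef_pos: [656.6, 19.3, 158.7]
tool_rot: [0.518, 0.482, -0.481, -0.517]
force: [-0.3, -0.7, 1.3]
opening: 85.2
```

play_rows([
  [1,0,0,-0.02,0],
  [1,0,0,-0.032,0],
  [1,0,0.02,-0.032,0],
  [1,0,0.04,-0.032,0],
  [1,0,0.051,-0.032,0],
  [1,0,0.051,-0.032,0],
  [1,0,0.051,-0.032,0],
  [1,0,0.051,-0.032,0],
  [1,0,0.051,-0.032,0],
  [1,0,0.051,-0.032,0],
])

```text
clock: 13.1
eef_pos: [687.5, 17.0, 106.7]
tool_rot: [0.518, 0.482, -0.481, -0.518]
force: [-0.4, 0.1, 1.1]
opening: 85.6
```

```bash
python3 - <<'E'
from f import *
avg(); W=bot.snapshot("wrist"); cv2.imwrite("pics/w5.png",W["color"][:,:,::-1])
print(proj(W,[[688,16.7,134],[576,25,62]]))
E
```

```text
13.1 [687.49  17.01 106.74] F [-0.37  0.15  1.09] [0. 0. 0.] T [ 0.045 -0.008  0.008] open 85.6 q6 -1.569
[[279.03296931 298.57759263]
 [279.13055     36.42799696]]
```

View pics/w5.png

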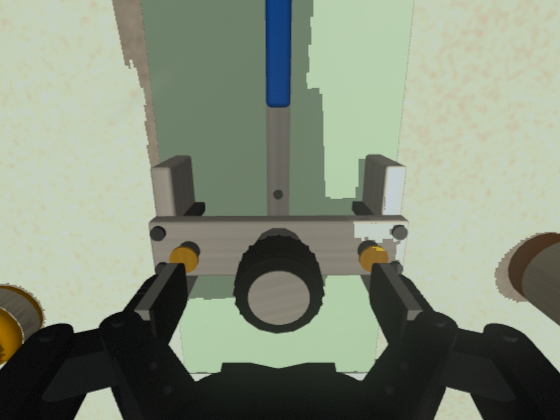

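The knob's top centre is at (278,298), against a prediction of (279,299). I grip it and turn a first safe 0.3 rad.

play_rows([
  [0,0,0,0,0],
  [0,0,0,0,0],
  [0,0,0,0,0],
  [0,0,0,0,0],
  [0,0,0,0,0],
  [0,0,0,0,0.06],
  [0,0,0,0,0.12],
  [0,0,0,0,0.18],
  [0,0,0,0,0.24],
  [0,0,0,0,0.3],
])

```text
clock: 14.4
eef_pos: [687.5, 17.1, 106.8]
tool_rot: [0.584, 0.398, -0.398, -0.584]
force: [-1.7, 1.5, 4.3]
opening: 36.5
```

```bash
python3 f.py
```

```text
14.4 [687.46  17.13 106.79] F [-1.7   1.51  4.26] [0. 0. 0.] T [0.26  0.289 0.071] open 36.5 q6 -1.267
```

play_rows([
  [0,0,0,0,0.02],
  [0,0,0,0,0.04],
  [0,0,0,0,0.06],
  [0,0,0,0,0.08],
  [0,0,0,0,0.1],
  [0,0,0,0,0.12],
  [0,0,0,0,0.14],
  [0,0,0,0,0.16],
  [0,0,0,0,0.18],
  [0,0,0,0,0.2],
])

```text
clock: 15.65
eef_pos: [687.4, 17.1, 106.7]
tool_rot: [0.621, 0.339, -0.338, -0.621]
force: [-1.9, 2.8, 5.2]
opening: 36.4
```

```bash
python3 f.py
```

```text
15.65 [687.42  17.11 106.74] F [-1.91  2.79  5.24] [0. 0. 0.] T [ 0.277  0.38  -0.   ] open 36.4 q6 -1.069
```

play_rows([
  [0,0,0,0,0.04],
  [0,0,0,0,0.08],
  [0,0,0,0,0.12],
  [0,0,0,0,0.16],
  [0,0,0,0,0.2],
  [0,0,0,0,0.24],
  [0,0,0,0,0.28],
  [0,0,0,0,0.32],
  [0,0,0,0,0.36],
  [0,0,0,0,0.4],
])

```text
clock: 16.9
eef_pos: [687.4, 17.1, 106.8]
tool_rot: [0.676, 0.208, -0.208, -0.676]
force: [-2.9, 1.9, 5.8]
opening: 36.1
```

```bash
python3 f.py
```

```text
16.9 [687.42  17.06 106.79] F [-2.86  1.85  5.83] [0. 0. 0.] T [0.298 0.342 0.056] open 36.1 q6 -0.669
```

```bash
python3 - <<'E'
from h import *
print(plan([576.3,25.1,157.8],np.pi/2-0.073))
E
```

```text
(array([-0.0873, -0.051 ,  0.0692]), np.float64(-0.900185081955112), np.float64(0.5976))
```

play_rows([
  [1,0,0,0,0],
  [1,0,0,0,0],
  [1,0,0,0,0],
  [1,0,-0.03,0,0],
  [1,0,-0.051,0,-0.18],
  [1,-0.044,-0.051,0.035,-0.36],
  [1,-0.0873,-0.051,0.0692,-0.54],
  [1,-0.0873,-0.051,0.0692,-0.72],
  [1,-0.0873,-0.051,0.0692,-0.9],
  [1,-0.0873,-0.051,0.0692,-0.9],
])

```text
clock: 18.15
eef_pos: [576.4, 25.0, 157.6]
tool_rot: [0.518, 0.481, -0.481, -0.518]
force: [-0.1, 0.0, -0.2]
opening: 85.6
```

play_rows([
  [1,0,0.05,0,0],
  [1,0,0.1,0,0],
  [1,0,0.12,0,0],
  [1,0,0.12,0,0],
  [0,0,0.12,0,0],
  [0,0,0.12,0,0],
  [0,0,0.12,0,0],
  [0,0,0.12,0,0],
  [0,0,0.12,0,0],
  [0,0,0.12,0,0],
])

```text
clock: 19.4
eef_pos: [576.5, 25.0, 37.6]
tool_rot: [0.518, 0.482, -0.481, -0.518]
force: [0.4, 0.6, 0.9]
opening: 12.6
```

```bash
python3 f.py
```

```text
19.4 [576.47  25.04  37.62] F [0.38 0.61 0.91] [0. 0. 0.] T [-0.015 -0.112 -0.019] open 12.6 q6 -1.569
```

play_rows([
  [0,0,0,0.0003,0],
  [0,0,0,0.0006,0],
  [0,0,0,0.0009,0],
  [0,0,0,0.0012,0],
  [0,0,0,0.0015,0],
  [0,0,0,0.0018,0],
  [0,0,0,0.0021,0],
  [0,0,0,0.0024,0],
  [0,0,0,0.0027,0],
  [0,0,0,0.003,0],
])

```text
clock: 20.65
eef_pos: [573.3, 25.3, 37.5]
tool_rot: [0.518, 0.481, -0.482, -0.518]
force: [1.2, -0.0, 1.4]
opening: 12.9
```

```bash
python3 f.py
```

```text
20.65 [573.27  25.28  37.47] F [ 1.2  -0.04  1.37] [0. 0. 0.] T [ 0.027 -0.386 -0.027] open 12.9 q6 -1.569
```

play_rows([
  [0,0,-0.0008,0,0],
  [0,0,-0.0008,0,0],
  [0,0,-0.0008,0.0003,0],
  [0,0,-0.0008,0.0006,0],
  [0,0,-0.0008,0.0009,0],
  [0,0,-0.0008,0.0012,0],
  [0,0,-0.0008,0.0015,0],
  [0,0,-0.0008,0.0018,0],
  [0,0,-0.0008,0.0021,0],
  [0,0,-0.0008,0.0024,0],
])

```text
clock: 21.9
eef_pos: [570.9, 25.4, 38.3]
tool_rot: [0.518, 0.481, -0.481, -0.518]
force: [0.3, -0.6, 0.3]
opening: 12.9
```

```bash
python3 - <<'E'
from f import *
avg(); bot.snapshot("top"); avg()
E
```

```text
21.9 [570.91  25.43  38.29] F [ 0.28 -0.6   0.34] [0. 0. 0.] T [-0.034 -0.103 -0.014] open 12.9 q6 -1.569
21.95 [570.84  25.43  38.27] F [ 0.58 -0.5   0.58] [0. 0. 0.] T [-0.039 -0.117 -0.032] open 12.6 q6 -1.569
```

Loose (about 0.4 N). I push it back 4 mm, then return to the knob.

play_rows([
  [0,0,0,-0.002,0],
  [0,0,0,-0.004,0],
  [1,0,0,-0.004,0],
  [1,0,0,-0.004,0],
  [1,0,0,-0.004,0],
  [1,0,0,-0.004,0],
  [1,0,-0.05,-0.004,0],
  [1,0,-0.11,-0.004,0],
  [1,0,-0.119,-0.05,0],
  [1,0,-0.119,-0.1,0],
])

```text
clock: 23.2
eef_pos: [672.2, 18.1, 159.7]
tool_rot: [0.519, 0.482, -0.481, -0.517]
force: [0.8, -1.4, 0.3]
opening: 85.5
```

play_rows([
  [1,0,0.02,-0.0168,0],
  [1,0,0.051,-0.0168,0],
  [0,0,0.051,-0.0168,0],
  [0,0,0.051,-0.0168,0],
  [0,0,0.051,-0.0168,0],
  [0,0,0.051,-0.0168,0],
  [0,0,0.051,-0.0168,0.125],
  [0,0,0.051,-0.0168,0.25],
  [0,0,0.051,-0.0168,0.375],
  [0,0,0.051,-0.0168,0.5],
])

```text
clock: 24.45
eef_pos: [687.8, 16.9, 108.2]
tool_rot: [0.622, 0.338, -0.337, -0.621]
force: [-2.2, 0.9, 6.6]
opening: 36.3
```

```bash
python3 - <<'E'
from f import *
avg(); print(plan([575.1,25.1,157.6],np.pi/2-0.073))
E
```

```text
24.45 [687.84  16.86 108.17] F [-2.22  0.94  6.55] [0. 0. 0.] T [0.009 0.376 0.127] open 36.3 q6 -1.065
(array([-0.0545, -0.0497,  0.0989]), np.float64(-0.5036832323357121), np.float64(0.9941))
```

play_rows([
  [1,0,0,0,0],
  [1,0,0,0,0],
  [1,0,0,0,0],
  [1,0,-0.03,0,0],
  [1,0,-0.05,0,-0.18],
  [1,-0.0273,-0.05,0.05,-0.36],
  [1,-0.0545,-0.05,0.0989,-0.504],
  [1,-0.0545,-0.05,0.0989,-0.504],
  [1,-0.0545,-0.09,0.0989,-0.504],
  [1,-0.0545,-0.09,0.0989,-0.504],
])

```text
clock: 25.7
eef_pos: [576.7, 24.6, 198.9]
tool_rot: [0.518, 0.484, -0.481, -0.515]
force: [0.7, -1.1, -0.7]
opening: 85.6
```

```bash
python3 - <<'E'
from f import *
avg(); print(plan([575.1,25.1,38.0],np.pi/2-0.073))
E
```

```text
25.7 [576.67  24.65 198.93] F [ 0.68 -1.06 -0.7 ] [0. 0. 0.] T [ 0.003  0.027 -0.016] open 85.6 q6 -1.574
(array([0.0004, 0.1609, 0.0025]), np.float64(0.004313438231692723), np.float64(1.5021))
```

play_rows([
  [1,0.0004,0.05,0.0025,0.004],
  [1,0.0004,0.1,0.0025,0.004],
  [1,0.0004,0.15,0.0025,0.004],
  [1,0.0004,0.161,0.0025,0.004],
  [1,0.0004,0.161,0.0025,0.004],
  [0,0.0004,0.161,0.0025,0.004],
  [0,0.0004,0.161,0.0025,0.004],
  [0,0.0004,0.161,0.0025,0.004],
  [0,0.0004,0.161,0.0025,0.004],
  [0,0.0004,0.161,0.0025,0.004],
])

```text
clock: 26.95
eef_pos: [572.4, 25.3, 35.5]
tool_rot: [0.518, 0.482, -0.481, -0.518]
force: [-0.6, -0.6, 1.1]
opening: 12.7
```

```bash
python3 f.py
```

```text
26.95 [572.44  25.31  35.49] F [-0.59 -0.56  1.13] [0. 0. 0.] T [ 0.018 -0.062 -0.051] open 12.7 q6 -1.569
```

play_rows([
  [0,0,0,0.0003,0],
  [0,0,0,0.0006,0],
  [0,0,0,0.0009,0],
  [0,0,0,0.0012,0],
  [0,0,0,0.0015,0],
  [0,0,0,0.0018,0],
  [0,0,0,0.0021,0],
  [0,0,0,0.0024,0],
  [0,0,0,0.0027,0],
  [0,0,0,0.003,0],
])

```text
clock: 28.2
eef_pos: [570.2, 25.4, 35.6]
tool_rot: [0.518, 0.482, -0.481, -0.517]
force: [5.6, -0.8, 0.7]
opening: 12.7
```

```bash
python3 f.py
```

```text
28.2 [570.19  25.41  35.55] F [ 5.56 -0.77  0.73] [0. 0. 0.] T [-0.024 -0.914  0.039] open 12.7 q6 -1.569
```

play_rows([
  [0,0,0,0.0002,0],
  [0,0,0,0.0004,0],
  [0,0,0,0.0006,0],
  [0,0,0,0.0008,0],
  [0,0,0,0.001,0],
  [0,0,0,0.0012,0],
  [0,0,0,0.0014,0],
  [0,0,0,0.0016,0],
  [0,0,0,0.0018,0],
  [0,0,0,0.002,0],
])

```text
clock: 29.45
eef_pos: [568.2, 25.5, 35.5]
tool_rot: [0.518, 0.482, -0.481, -0.517]
force: [5.1, -0.2, 0.6]
opening: 13.1
```

```bash
python3 - <<'E'
from f import *
avg()
for i in range(3): bot.snapshot("top"); avg()
E
```

```text
29.45 [568.19  25.54  35.53] F [ 5.1  -0.2   0.61] [0. 0. 0.] T [-0.041 -0.861 -0.012] open 13.1 q6 -1.569
29.5 [568.16  25.54  35.54] F [6.29 0.26 1.06] [0. 0. 0.] T [-0.058 -0.858 -0.029] open 13.0 q6 -1.569
29.55 [568.15  25.56  35.51] F [ 5.34 -0.84  0.84] [0. 0. 0.] T [-0.048 -0.866 -0.028] open 12.8 q6 -1.569
29.6 [568.14  25.54  35.53] F [ 4.37 -2.25  1.86] [0. 0. 0.] T [-0.05  -0.861  0.017] open 13.0 q6 -1.569
```

Steady sliding drag is about 5.2 N, which is close to the 6 N upper limit. I ease the knife by about 0.15 rad, pushing the feeler back in 6 mm first.

play_rows([
  [0,0,0,-0.003,0],
  [0,0,0,-0.006,0],
  [0,0,0,-0.006,0],
  [1,0,0,-0.006,0],
  [1,0,0,-0.006,0],
  [1,0,0,-0.006,0],
  [1,0,0,-0.006,0],
  [1,0,-0.05,-0.006,0],
  [1,0,-0.11,-0.006,0],
  [1,0,-0.122,-0.05,0],
])

```text
clock: 30.85
eef_pos: [617.5, 22.2, 162.0]
tool_rot: [0.519, 0.483, -0.48, -0.516]
force: [1.0, -0.1, -1.4]
opening: 85.0
```

play_rows([
  [1,0,0,-0.05,0],
  [1,0,0.01,-0.069,0],
  [1,0,0.051,-0.069,0],
  [1,0,0.051,-0.069,0],
  [0,0,0.051,-0.069,0],
  [0,0,0.051,-0.069,0],
  [0,0,0.051,-0.069,0],
  [0,0,0.051,-0.069,0],
  [0,0,0.051,-0.069,0],
  [0,0,0.051,-0.069,0],
])

```text
clock: 32.1
eef_pos: [686.4, 17.3, 108.1]
tool_rot: [0.518, 0.482, -0.481, -0.517]
force: [-1.9, 1.4, 6.3]
opening: 36.3
```

```bash
python3 f.py
```

```text
32.1 [686.41  17.26 108.08] F [-1.94  1.4   6.28] [0. 0. 0.] T [ 0.236  0.239 -0.047] open 36.3 q6 -1.569
```

Gripped. Now I turn anticlockwise 0.15, release and rise.

play_rows([
  [0,0,0,0,-0.05],
  [0,0,0,0,-0.1],
  [0,0,0,0,-0.15],
  [0,0,0,0,-0.15],
  [1,0,0,0,-0.15],
  [1,0,0,0,-0.15],
  [1,0,0,0,-0.15],
  [1,0,-0.03,0,-0.15],
  [1,0,-0.05,0,0],
  [1,0,-0.05,0,0],
])

```text
clock: 33.35
eef_pos: [686.6, 17.0, 157.6]
tool_rot: [0.518, 0.482, -0.481, -0.517]
force: [-0.2, -0.4, -0.1]
opening: 85.1
```

play_rows([
  [1,0,0,0.04,0],
  [1,0,0,0.08,0],
  [1,0,0,0.105,0],
  [1,0,0,0.112,0],
  [1,0,0,0.112,0],
  [1,0,0.04,0.112,0],
  [1,0,0.08,0.112,0],
  [1,0,0.1,0.112,0],
  [1,0,0.1,0.112,0],
  [1,0,0.1,0.112,0],
])

```text
clock: 34.6
eef_pos: [575.1, 25.1, 56.8]
tool_rot: [0.518, 0.482, -0.481, -0.517]
force: [-1.0, 1.2, -0.0]
opening: 85.9
```

```bash
python3 - <<'E'
from f import *
avg(); print(plan([574.2,25.1,37],np.pi/2-0.073)); S=bot.snapshot("scene"); 
W=bot.snapshot("wrist"); a=S["color"][220:295,260:360,::-1]; b=W["color"][:,:,::-1]
cv2.imwrite("pics/s6.png",np.hstack([cv2.resize(a,(440,330),interpolation=cv2.INTER_CUBIC),cv2.resize(b,(360,270))[:,:,:] if 0 else cv2.resize(b[:,90:470],(299,330))]))
for x in (30,40,50): print(x,((proj(S,[688+.9973*x,16.7-.0729*x,33])[0]-[260,220]+.5)*4.4-.5).round())
E
```

```text
34.6 [575.15  25.07  56.81] F [-1.    1.18 -0.  ] [0. 0. 0.] T [-0.008  0.014  0.023] open 85.9 q6 -1.569
(array([-0.    ,  0.0198,  0.001 ]), np.float64(0.0005509871983311321), np.float64(1.4983))
30 [215. 264.]
40 [223. 275.]
50 [232. 286.]
```

View pics/s6.png

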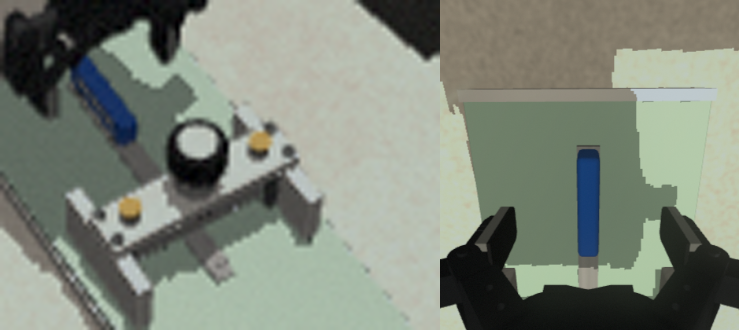

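The tip is about 40 mm out at (222,276) and the feeler lies straight. I grip and test the drag.

play_rows([
  [1,0,0.01,0.001,0],
  [1,0,0.018,0.001,0],
  [1,0,0.02,0.001,0],
  [1,0,0.02,0.001,0],
  [0,0,0.02,0.001,0],
  [0,0,0.02,0.001,0],
  [0,0,0.02,0.001,0],
  [0,0,0.02,0.001,0],
  [0,0,0.02,0.001,0],
  [0,0,0.02,0.001,0],
])

```text
clock: 35.95
eef_pos: [573.3, 25.2, 36.3]
tool_rot: [0.518, 0.481, -0.481, -0.518]
force: [-1.1, 0.2, 0.8]
opening: 12.7
```

```bash
python3 f.py
```

```text
35.95 [573.3   25.25  36.3 ] F [-1.11  0.16  0.84] [0. 0. 0.] T [-0.022  0.02   0.001] open 12.7 q6 -1.569
```

play_rows([
  [0,0,0,0.0004,0],
  [0,0,0,0.0008,0],
  [0,0,0,0.0012,0],
  [0,0,0,0.0016,0],
  [0,0,0,0.002,0],
  [0,0,0,0.0024,0],
  [0,0,0,0.0028,0],
  [0,0,0,0.0032,0],
  [0,0,0,0.0036,0],
  [0,0,0,0.004,0],
])

```text
clock: 37.2
eef_pos: [569.3, 25.6, 36.3]
tool_rot: [0.518, 0.481, -0.481, -0.518]
force: [3.3, 0.7, 1.1]
opening: 12.7
```

```bash
python3 - <<'E'
from f import *
avg()
for i in range(3): bot.snapshot("top"); avg()
E
```

```text
37.2 [569.28  25.57  36.28] F [3.3  0.72 1.05] [0. 0. 0.] T [-0.091 -0.646  0.012] open 12.7 q6 -1.569
37.25 [569.22  25.52  36.28] F [ 3.25 -0.97  0.76] [0. 0. 0.] T [-0.031 -0.613  0.019] open 12.8 q6 -1.569
37.3 [569.23  25.54  36.29] F [ 4.74 -0.86  0.27] [0. 0. 0.] T [-0.054 -0.52  -0.01 ] open 12.9 q6 -1.569
37.35 [569.24  25.54  36.26] F [ 4.41 -0.48  0.29] [0. 0. 0.] T [-0.056 -0.617 -0.041] open 12.7 q6 -1.569
```

Drag is about 3.7 N, well inside the 1.5 to 6 N window. I draw it slowly out.

play_rows([
  [0,0,0,0.0012,0],
  [0,0,0,0.0024,0],
  [0,0,0,0.0036,0],
  [0,0,0,0.0048,0],
  [0,0,0,0.006,0],
  [0,0,0,0.0072,0],
  [0,0,0,0.0084,0],
  [0,0,0,0.0096,0],
  [0,0,0,0.0108,0],
  [0,0,0,0.012,0],
])

```text
clock: 38.6
eef_pos: [557.3, 26.4, 36.3]
tool_rot: [0.518, 0.481, -0.481, -0.518]
force: [3.4, 0.2, -0.2]
opening: 13.0
```

play_rows([
  [0,0,0,0.0012,0],
  [0,0,0,0.0024,0],
  [0,0,0,0.0036,0],
  [0,0,0,0.0048,0],
  [0,0,0,0.006,0],
  [0,0,0,0.0072,0],
  [0,0,0,0.0084,0],
  [0,0,0,0.0096,0],
  [0,0,0,0.0108,0],
  [0,0,0,0.012,0],
])

```text
clock: 39.85
eef_pos: [545.3, 27.3, 36.3]
tool_rot: [0.518, 0.481, -0.481, -0.518]
force: [4.2, -0.2, 0.4]
opening: 12.6
```

play_rows([
  [0,0,0,0.0012,0],
  [0,0,0,0.0024,0],
  [0,0,0,0.0036,0],
  [0,0,0,0.0048,0],
  [0,0,0,0.006,0],
  [0,0,0,0.0072,0],
  [0,0,0,0.0084,0],
  [0,0,0,0.0096,0],
  [0,0,0,0.0108,0],
  [0,0,0,0.012,0],
])

```text
clock: 41.1
eef_pos: [533.2, 28.2, 36.2]
tool_rot: [-0.518, -0.481, 0.482, 0.518]
force: [0.8, -0.1, 0.5]
opening: 13.0
```

play_rows([
  [0,0,0,0.0012,0],
  [0,0,0,0.0024,0],
  [0,0,0,0.0036,0],
  [0,0,0,0.0048,0],
  [0,0,0,0.006,0],
  [0,0,0,0.0075,0],
  [0,0,0,0.01,0],
  [0,0,0,0.0125,0],
  [0,0,0,0.016,0],
  [0,0,0,0.02,0],
])

```text
clock: 42.35
eef_pos: [513.2, 29.6, 36.3]
tool_rot: [0.518, 0.481, -0.481, -0.518]
force: [0.6, -0.5, 0.1]
opening: 12.7
```

play_rows([
  [0,0,0,0.004,0],
  [0,0,0,0.009,0],
  [0,0,0,0.014,0],
  [0,0,0,0.019,0],
  [0,0,0,0.022,0],
  [0,0,-0.01,0.024,0],
  [0,0,-0.04,0.024,0],
  [0,0,-0.08,0.024,0],
  [0,0,-0.095,0.024,0],
  [0,0,-0.095,0.024,0],
])

```text
clock: 43.6
eef_pos: [489.7, 31.4, 132.5]
tool_rot: [0.518, 0.482, -0.481, -0.517]
force: [0.4, 0.4, -1.1]
opening: 13.0
```

```bash
python3 - <<'E'
from f import *
avg(); print(plan([473.9,290.1,131.5],np.pi/2+0.0668))
E
```

```text
43.6 [489.69  31.37 132.54] F [ 0.36  0.44 -1.06] [0. 0. 0.] T [ 0.007  0.1   -0.01 ] open 13.0 q6 -1.569
(array([0.2569, 0.0009, 0.0345]), np.float64(-0.13951348133843422), np.float64(1.4981))
```

Drag held at 3.4 to 4.2 N until the thinned tip came free. Now back to the mat.

play_rows([
  [0,0.03,0,0.005,-0.03],
  [0,0.08,0,0.012,-0.06],
  [0,0.13,0,0.02,-0.1],
  [0,0.18,0,0.027,-0.14],
  [0,0.23,0,0.0345,-0.14],
  [0,0.257,0,0.0345,-0.14],
  [0,0.257,0.03,0.0345,-0.14],
  [0,0.257,0.07,0.0345,-0.14],
  [0,0.257,0.1,0.0345,-0.14],
  [0,0.257,0.1,0.0345,-0.14],
])

```text
clock: 44.85
eef_pos: [472.3, 289.5, 28.8]
tool_rot: [-0.482, -0.515, 0.518, 0.484]
force: [-0.3, -0.8, -0.3]
opening: 13.1
```

play_rows([
  [0,0,0,0,0],
  [0,0,0,0,0],
  [0,0,0.003,0,0],
  [0,0,0.006,0,0],
  [0,0,0.008,0,0],
  [0,0,0.009,0,0],
  [0,0,0.0095,0,0],
  [0,0,0.0095,0,0],
  [0,0,0.0095,0,0],
  [0,0,0.0095,0,0],
])

```text
clock: 46.1
eef_pos: [473.8, 290.2, 21.8]
tool_rot: [0.483, 0.517, -0.516, -0.483]
force: [-0.6, -0.4, -1.0]
opening: 13.0
```

```bash
python3 f.py
```

```text
46.1 [473.82 290.18  21.81] F [-0.63 -0.43 -0.97] [0. 0. 0.] T [ 0.033  0.013 -0.034] open 13.0 q6 -1.207
```

Now the last 9.5 mm down to the mat (contact expected near TCP z = 12.3).

play_rows([
  [0,0,0.003,0,0],
  [0,0,0.006,0,0],
  [0,0,0.008,0,0],
  [0,0,0.009,0,0],
  [0,0,0.0095,0,0],
  [0,0,0.0095,0,0],
  [0,0,0.0095,0,0],
  [0,0,0.0095,0,0],
  [0,0,0.0095,0,0],
  [0,0,0.0095,0,0],
])

```text
clock: 47.35
eef_pos: [473.8, 290.2, 12.3]
tool_rot: [-0.483, -0.516, 0.517, 0.483]
force: [-2.1, -0.9, 0.4]
opening: 13.2
```

play_rows([
  [1,0,0,0,0],
  [1,0,0,0,0],
  [1,0,0,0,0],
  [1,0,0,0,0],
  [1,0,0,0,0],
  [1,0,-0.03,0,0],
  [1,0,-0.08,0,0],
  [1,0,-0.13,0,0],
  [1,0,-0.18,0,0],
  [1,0,-0.2,0,0],
])

```text
clock: 48.6
eef_pos: [474.3, 290.4, 215.3]
tool_rot: [0.483, 0.518, -0.515, -0.482]
force: [-0.7, -0.1, -0.7]
opening: 85.3
```

```bash
python3 - <<'E'
from f import *
avg(); S=bot.snapshot("scene"); W=bot.snapshot("wrist"); a=S["color"][160:300,250:437,::-1]; b=W["color"][:,:,::-1]
cv2.imwrite("pics/s7.png",np.hstack([cv2.resize(a,(400,300),interpolation=cv2.INTER_CUBIC),cv2.resize(b,(400,300))]))
E
```

```text
48.6 [474.26 290.44 215.27] F [-0.66 -0.13 -0.7 ] [0. 0. 0.] T [0.016 0.033 0.003] open 85.3 q6 -1.207
```

View pics/s7.png

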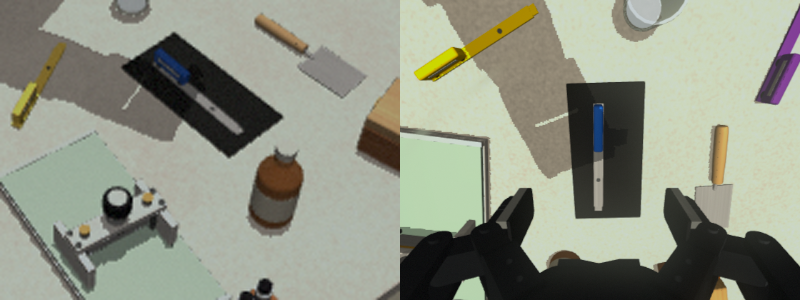

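The feeler lies flat on the mat, from (598,103) to (598,210) in the wrist half. Everything else is in place and the gripper is clear.

```bash
python3 -c "
from cell import bot
print(bot.close_job())"
```

```text
the job is handed in; nothing more can be done
None
```

The knife gap is set to the 4 mm feeler, the feeler is back flat on its mat, and the job was handed in at about 49 s of the 72 s allowed.

- **Insertion:** I slid the feeler flat over the glass under the knife until its tip stood about 40 mm out on the far side, as seen in the pictures.
- **Setting the gap:** After 0.9 rad clockwise the blade was still loose, at about 0.4 N. After another 0.5 rad it dragged at about 5.2 N, close to the 6 N limit, so I eased the knob back 0.15 rad.
- **Tugs while setting:** To feel the drag I pulled the feeler a few millimetres at a time. I pushed it back in before each further turn of the knob.
- **Drawing out:** With hands off the head, it slid out slowly at a steady 3.3 to 4.7 N (force noise about 0.5 N), until the thinned tip came free.
- **Last checks:** The pictures show the feeler flat on its mat, the nearby things still in place and the gripper clear of everything. I did not recheck the things outside that last view, such as the screwdriver, jar and specimen, but the arm stayed well away from them. I could not measure the knife's height above the bare glass, so the fit rests on the drag alone.

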